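# Switch the platform shaker off and hold its drive link up off the crank ball

## Robot

A 6-joint arm with a two-finger parallel gripper is mounted at the origin on a cart in front of the work surface, level with it; the furniture and walls round the work are solid. World frame = base frame: x ahead of the robot, y to its left, z up, the work surface at z = 0. Lengths are in m, angles in rad, forces in N, time in s.
With the tool pointing down it reaches from about 0.275 to 0.825 m from the base axis. Payload 4.9 kg.
Tool frame: the origin (TCP) lies midway between the tips of the shut fingers; the grasp point (between the pads) lies r.hold_point_z behind it (r.hold_point_z is the distance from the TCP to the grasp point, in m); z points along the fingers, y is the line along which they close (so a half turn about z gives the same grasp; the last joint's range is limited). The gripper opens to 85 mm and grips with 20 to 120 N. Pads are 22 mm wide; open, the fingers measure 114 mm over their backs; the gripper's body (76 mm by 85 mm) begins 54 mm behind the grasp point. The pads swing forward as they close: fully open they stand 13 mm farther back than shut.
Start: joints at [1.051, 0.326, -0.193, 1.052, 0, 1.437], TCP at [0.207, 0.51, 0.195] pointing down, gripper open.
Joint ranges: [-2.65, 2.65], [-0.97, 1.79], [-1.3, 1.35], [-1.93, 2.1], [-1.47, 1.37], [-3.14, 3.14]. Speed limits (rad/s): [2.57, 2.57, 3.14, 3.14, 3.14, 3.14].

## Interface

Orientations are given as [roll, pitch, yaw] about the fixed x, y, z axes, in that order (R = Rz(yaw) Ry(pitch) Rx(roll)).
In Python, from cell import r, snapshot, calibration, order gives the robot as it stands.
- The arm moves only by the tool send_rows, never from a script. Its argument "series" is a list of rows, each an object of numbers: "tx", "ty", "tz": the shift along the tool's x, y, z in units of 25 mm (1.0 is 25 mm); "rx", "ry", "rz": the turn, a rotation vector about the tool's x, y, z in units of 10 degrees (1.0 is 10 degrees). A call has 1 to 20 rows; each row shifts and turns the commanded pose from where the row before left it, along the tool's axes as they then stand; what a row does not reach is not made up. A row lasts 1/8 s, in which the tool goes at most 62.5 mm and 10.7 degrees, less where a joint would pass 70% of its speed; a pose out of reach is approached as far as the arm can. A call is refused whole if a number of a shift passes 1 or a number of a turn 1, either way. A call with a gripper value outside its range is refused whole. "claw" is the gripper command: -1 is fully open, 1 is shut, values between are in proportion, set as the call begins (left out, the last holds). The fingers move at their own pace and stop on an object; "force" is the grip in N (left out, the last holds). Time passes only in rows, so rows that do not move let the fingers close. It gives the time, the measured TCP pose, the force and the opening at its end, in the units of the state.
- r.sense(): the state, without advancing time (a new reading comes with each control period).
- snapshot(name): name is "side" or "top" or "wrist"; returns (picture, depth): 420x560x3 uint8, red, green, blue; 420x560 float32, m along the optical axis (not along the pixel's ray), 0 where there is no reading.
- calibration(name): a dict with "fx", "fy", "cx", "cy" (pixels), "distortion" ([k1, k2, p1, p2, k3] as OpenCV has them; the pictures are not rectified), "R" (3x3) and "t" (3): a world point X has camera coordinates R X + t; the wrist camera has in their place "T_tool_cam" (4x4, takes a point from camera to tool coordinates, whose origin is the TCP and whose axes are the flange's). Camera axes: x right, y down, z forward; pixel columns grow to the right and rows downward; lengths in m; the calibration is good to about 2 mm. A picture is of the moment at which its call begins: read the wrist's pose just before it. calibration takes no time and is no camera call.
- order.hand_in(): hands the job in, once; it reports no verdict.
The state is a dict: "clock": time; "joint_positions": joint angles; "qvel": joint speeds; "joint_efforts": joint torques, N m; "tcp_pos": TCP position; "orientation": TCP orientation; "force": force on the tool from outside, world axes, zero at the start; "ft_torque": the same for the moment, N m; "grip_width": finger opening in m.
Only numpy, scipy, OpenCV 4.12 (cv2) and the standard library are available. Lean on these libraries where they do the work, as an engineer would, in place of code of your own. Each camera call takes 0.05 s, during which the arm holds its last target. There are 200 camera calls.

## Task

The drive ball of the bench shaker needs wiping. First turn the shaker's black speed knob anticlockwise until it clicks over into off (pointer at the green mark); then pull the red spring latch on the drive link's coupler sideways, toward the knob side of the shaker, and with it drawn swing the link up on its hinge until the coupler is at least 5 cm above the ball. Finish while still gripping it and holding the link up there, and leave the dishes on the platform and everything else on the bench where they are.

Things in the scene. Friction and masses are not known exactly. Their poses are not given: they have to be found in the camera images.
- shaker: bench-top platform shaker, fixed; base 312 mm (y) x 190 mm (x); white drive housing at its right end (top 62 mm above the bench), platform with blue mat at its left end. Origin on the bench under the middle; x to its back (away from the robot at yaw 0), y to its left, z up. Ball at x +30, y -98, z +88; link hinge at x +30, y +32, z +94; knob axis at x -66, y -102 mm.
- knob_grip (a point): black speed knob on top of the housing's front part: skirt disc 40 mm across, 9 mm high; on it a bar grip 11.5 mm wide, 38 mm long, 22 mm high, with a white pointer line at one end. This point is the middle of the bar on the vertical turning axis (82 mm above the bench, 11 mm below the bar's top, 10 mm above the skirt); its x axis points along the bar to the pointer end.
- knob (a joint): knob angle, rad: 0 is off, at the end stop (pointer at the green mark, 2.618 rad anticlockwise from the shaker's x axis); grows clockwise seen from above. Starts between 0.95 and 1.35. From 0.75 down to 0.4 a sprung detent resists with up to 0.1 N m; below 0.4 the knob snaps over to less than 0.1. Friction elsewhere 0.015 N m.
- ball (a point): centre of the steel crank ball, 19 mm in diameter, flat underneath, on a fixed upright 8 mm stud, 88 mm above the bench; its axes are those of the shaker.
- link_hinge (a point): middle of the drive link's level hinge pin (fixed, at the platform, 94 mm above the bench); the link turns about this point's x axis (the shaker's x). The link is an aluminium bar 20 mm wide and 10 mm thick that reaches 130 mm from here toward the shaker's -y, to the coupler.
- coupler (a point): centre of the coupler's socket at the free end of the link; coincides with the ball's centre while the coupler sits on the ball. The coupler is a grey block, 52 mm along x (-30 to +22 mm from this point), 38 mm along y, its flat top 15.5 mm above this point and its open underside 6 mm below it.
- link (a joint): link angle, rad: 0 seated on the ball, grows as the coupler end is lifted, at most 0.9; 0.5 puts the coupler about 60 mm above the ball. Link and latch weigh about 0.3 kg and fall back by themselves. With the latch shut the link is caught under the ball after about 0.01 rad.
- latch_grip (a point): red upright latch grip on top of the coupler: 11 mm thick along the shaker's x, 26 mm wide along y, from 17.5 to 43.5 mm above the socket centre, its upper edges rounded. This point is the middle of the grip, 30.5 mm above the socket centre, 15 mm above the coupler's top; its axes are those of the link.
- latch (a joint): latch travel, m: 0 shut (a fork lies under the flat of the ball), grows as the red grip is pulled to the shaker's front (its -x); end stop 0.016; clear of the ball from 0.012. Its spring pushes back with 4 N shut and 8.5 N at the stop and shuts it when let go. The latch rides on the link, so the red grip, held drawn, also lifts the link.
- petri_1: closed petri dish with pale yellow filling, 62 mm across, 15 mm high, standing loose on the shaker's platform; origin at the centre of its underside
- petri_2: closed petri dish with pink filling, 62 mm across, 15 mm high, standing loose on the shaker's platform; origin at the centre of its underside
- stain_bottle: dark violet stain bottle with black cap, 44 mm across, 94 mm high, right of the microscope, beside the computer; origin at the centre of its underside
- strip_canister: white canister with green lid, 44 mm across, 93 mm high, at the front of the bench right of the microscope; origin at the centre of its underside
- sample_cup: specimen cup with red lid, 49 mm across, 60 mm high, at the front of the bench right of the microscope; origin at the centre of its underside
Not all that is in view belongs to the job. Of the things that look like the stain_bottle, the middle-sized one is meant.

How it is judged:
By the outcome, as a careful person would: the job done as asked, in the order asked, and still so for the second after the job is handed in, while the arm keeps its last pose, push and grip.
It also fails if it takes over 54 s, if anything falls off the work surface, if the arm or the gripper's body presses on something with over 40 N, if the wrist force passes 120 N, or if a joint passes its speed limit or range.

## Working session

There is one attempt and no reset: what is moved stays moved. The work goes in short steps, Python scripts to look and compute and a tool call to move; the robot and the scene stay as the last step left them, time stands still between calls to the robot, and variables do not carry over. Pictures are saved under pics/ and viewed, on a budget of 10 in all, crops included, one or two more only if the job needs it, and the job is handed in when it is done.

Besides the shell and the picture viewer there is one more tool, called as a command line: name --argument value ..., lists and objects as JSON in quotes. send_rows: Moves the arm, as the interface text tells. Its arguments: {"type":"object","properties":{"series":{"type":"array","items":{"type":"object","properties":{"tx":{"type":"number"},"ty":{"type":"number"},"tz":{"type":"number"},"rx":{"type":"number"},"ry":{"type":"number"},"rz":{"type":"number"}}}},"claw":{"type":"number"},"force":{"type":"number"}},"required":["series"]}

```bash
mkdir -p pics; ls; python3 - <<'E'
from cell import r,snapshot,calibration
import cv2,numpy as np
print(r.sense(), r.hold_point_z)
for n in("side","top"):
    p,d=snapshot(n); cv2.imwrite(f"pics/{n}0.png",p[...,::-1]); np.savez(f"{n}0.npz",p=p,d=d)
    c=calibration(n); print(n,{k:np.round(v,4).tolist() for k,v in c.items()})
print(calibration("wrist"))
E
```

```text
pics
{'clock': 0.0, 'joint_positions': array([ 1.05078473e+00,  3.26926816e-01, -1.93602771e-01,  1.05201160e+00,
        1.07053062e-05,  1.43659553e+00]), 'qvel': array([ 3.59501784e-04,  1.17693697e-03,  1.41630575e-05,  1.04902133e-03,
       -2.11387891e-03, -1.05681598e-04]), 'joint_efforts': array([ 2.96554528e-03, -4.43396723e+01,  2.62443334e+01,  1.53111893e-02,
        1.31653942e-04, -5.85611389e-06]), 'tcp_pos': array([0.20662741, 0.50900113, 0.19440403]), 'orientation': array([-3.13986492e+00, -2.44067792e-04,  2.75578163e+00]), 'force': array([-0.09774942, -0.03989569,  1.03419579]), 'ft_torque': array([ 0.03136443, -0.02805612, -0.01071113]), 'grip_width': 0.08527842597676681} 0.0187
side {'fx': 430.2712, 'fy': 430.2712, 'cx': 280.865, 'cy': 209.8312, 'distortion': [-0.01, 0.0, 0.0, 0.0, 0.0], 'R': [[-0.9226, 0.3856, -0.015], [0.246, 0.5578, -0.7927], [-0.2973, -0.735, -0.6094]], 't': [0.5332, -0.1446, 1.305]}
top {'fx': 462.3554, 'fy': 462.3554, 'cx': 284.3458, 'cy': 205.1366, 'distortion': [-0.0279, 0.0, 0.0, 0.0, 0.0], 'R': [[0.0076, -0.9999, -0.0073], [-0.9964, -0.007, -0.0846], [0.0845, 0.0079, -0.9964]], 't': [0.1179, 0.5984, 1.0546]}
{'fx': 361.8024068888845, 'fy': 361.8024068888845, 'cx': 280.6633338443157, 'cy': 208.94708851942622, 'distortion': array([0.02885434, 0.        , 0.        , 0.        , 0.        ]), 'T_tool_cam': array([[-3.03433639e-04, -9.50924622e-01, -3.09422481e-01,
         8.05325120e-02],
       [ 9.99999942e-01, -2.40102117e-04, -2.42757432e-04,
         7.04825601e-04],
       [ 1.56551027e-04, -3.09422537e-01,  9.50924639e-01,
        -1.79067813e-01],
       [ 0.00000000e+00,  0.00000000e+00,  0.00000000e+00,
         1.00000000e+00]])}
```

View pics/top0.png

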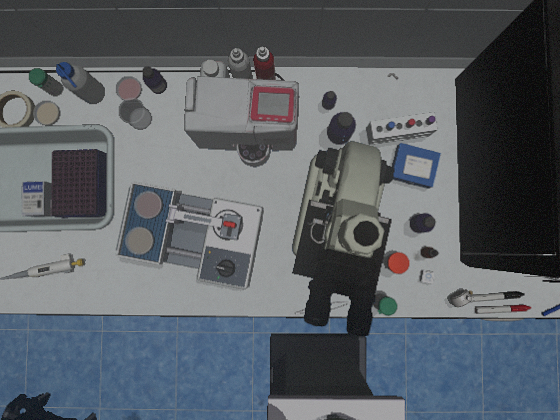

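View pics/side0.png

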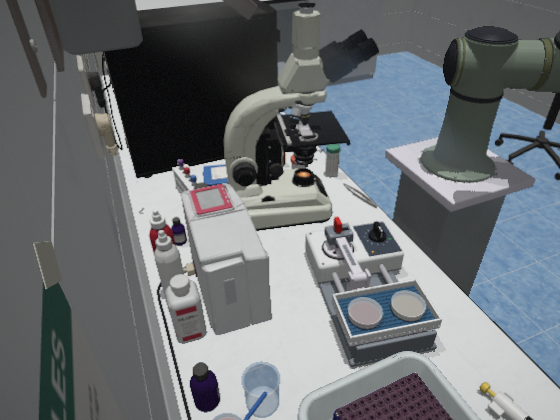

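Top: the shaker is around (190,235), platform on the left, red latch ~(230,225), knob ~(227,268). Side: latch ~(338,225), knob ~(378,232). Neither has a lookalike on the shaker. Next I'll deproject both views.

```bash
cat > h.py <<'E'
import numpy as np,cv2
from cell import r,snapshot,calibration
from scipy.spatial.transform import Rotation as Ro
def cloud(d,c):
    v,u=np.mgrid[:d.shape[0],:d.shape[1]].astype(float)
    K=np.array([[c["fx"],0,c["cx"]],[0,c["fy"],c["cy"]],[0,0,1]])
    q=cv2.undistortPoints(np.stack([u.ravel(),v.ravel()],1)[:,None],K,np.array(c["distortion"])).reshape(d.shape+(2,))
    P=np.dstack([q*d[...,None],d])
    if "R" in c: return (P-np.array(c["t"]))@np.array(c["R"])
    s=c["pose"]; T=c["T_tool_cam"]; P=P@T[:3,:3].T+T[:3,3]
    return P@s[1].as_matrix().T+s[0]
def wrist():
    s=r.sense(); c=calibration("wrist"); c["pose"]=(s["tcp_pos"],Ro.from_euler("xyz",s["orientation"]))
    p,d=snapshot("wrist"); return p,d,cloud(d,c)
E
python3 - <<'E'
from h import *
for n in("top","side"):
    f=np.load(n+"0.npz"); p,d=f["p"].astype(int),f["d"]; X=cloud(d,calibration(n))
    v,u=np.mgrid[:420,:560]
    box=(u>115)&(u<270)&(v>180)&(v<295) if n=="top" else (u>300)&(u<440)&(v>200)&(v<360)
    red=box&(p[...,0]>120)&(p[...,1]<80)&(d>0)
    print(n,"red",red.sum(),np.round([X[red].mean(0),X[red].min(0),X[red].max(0)],4).tolist(), u[red].mean(),v[red].mean())
    if n=="top":
        t=box&(abs(X[...,2]-.062)<.006)&(p.min(2)>130)
        R=cv2.minAreaRect(X[t][:,:2].astype(np.float32)*1000); print("housing",t.sum(),R,cv2.boxPoints(R).round(0).tolist(),X[t][:,2].mean())
        b=box&(X[...,2]>.012); b=cv2.morphologyEx(b.astype(np.uint8),cv2.MORPH_OPEN,np.ones((3,3)))>0
        R=cv2.minAreaRect(X[b][:,:2].astype(np.float32)*1000); print("all",R)
    k=box&(p.max(2)<70)&(X[...,2]>.072)&(X[...,2]<.11)
    print("knob",k.sum(),np.round([X[k].mean(0),np.median(X[k],0),X[k].min(0),X[k].max(0)],4).tolist())
f=np.load("top0.npz")["p"][185:295,110:270,::-1]; cv2.imwrite("pics/crop1.png",cv2.resize(f,None,fx=5,fy=5,interpolation=2))
E
```

```text
top red 43 [[0.5483, 0.2376, 0.1323], [0.5437, 0.2268, 0.1293], [0.5541, 0.2482, 0.1352]] 228.88372093023256 223.7906976744186
housing 1688 ((508.4295349121094, 245.04539489746094), (111.75407409667969, 185.82308959960938), 79.95149993896484) [[407.0, 206.0], [590.0, 174.0], [610.0, 284.0], [427.0, 316.0]] 0.06265177742704227
all ((519.0967407226562, 306.311767578125), (383.66949462890625, 190.38055419921875), 79.77570343017578)
knob 226 [[0.4899, 0.2696, 0.0874], [0.4597, 0.2488, 0.0913], [0.4375, 0.2153, 0.072], [0.6137, 0.4807, 0.1065]]
side red 31 [[0.551, 0.2427, 0.1301], [0.5461, 0.2332, 0.1279], [0.5562, 0.2524, 0.1325]] 337.61290322580646 221.09677419354838
knob 222 [[0.5062, 0.2562, 0.0887], [0.5235, 0.2537, 0.0892], [0.4406, 0.2238, 0.0721], [0.5942, 0.3675, 0.1058]]
```

View pics/crop1.png

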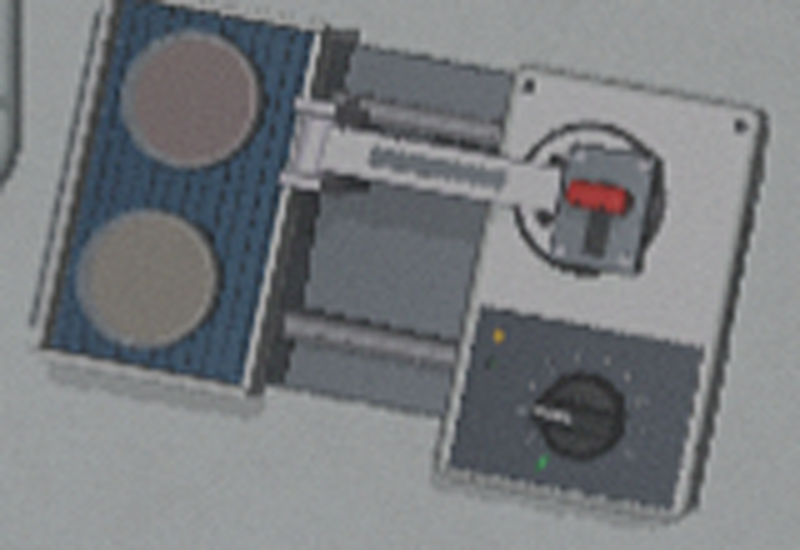

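The shaker's yaw is about -10°, and both views agree on the red grip at roughly (0.55, 0.24), with its top at 0.132. Now I'll go above the knob and latch for a close look.

send_rows --series '[{"rz": 0.98,"tz": -0.28},{"rz": 0.98,"tz": -0.28},{"rz": 0.98,"tz": -0.28},{"rz": 0.98,"tz": -0.28},{"rz": 0.98,"tz": -0.28},{"rz": 0.98,"tz": -0.28},{"rz": 0.98,"tz": -0.28},{"rz": 0.98,"tz": -0.28},{"ty": 1,"tx": -0.7},{"ty": 1,"tx": -0.7},{"ty": 1,"tx": -0.7},{"ty": 1,"tx": -0.7},{"ty": 1,"tx": -0.7},{"ty": 1,"tx": -0.7},{"ty": 1,"tx": -0.7},{"ty": 1,"tx": -0.7},{"ty": 1,"tx": -0.7},{"ty": 1,"tx": -0.7},{"ty": 1,"tx": -0.7},{}]' --claw 0 --force 40

```text
$.series[0]: bad value
```

```bash
python3 - <<'E'
from h import *
s=r.sense(); print(s["tcp_pos"],s["orientation"],s["grip_width"])
p,d,X=wrist(); np.savez("w1.npz",p=p,d=d,X=X); cv2.imwrite("pics/w1.png",cv2.resize(p[...,::-1],(784,588)))
q=p.astype(int); red=(q[...,0]>110)&(q[...,1]<70)&(q[...,2]<80)&(X[...,2]>.1)
v,u=np.nonzero(red); print(u.mean(),v.mean(),X[red].mean(0))
E
```

```text
[0.2066529  0.50905374 0.19443986] [-3.13996747e+00 -2.33081169e-04  2.75577610e+00] 0.08567059119009118
nan nan [nan nan nan]<stdin>:5: RuntimeWarning: Mean of empty slice.
  ret = ret.dtype.type(ret / rcount)
  ret = um.true_divide(
```

View pics/w1.png

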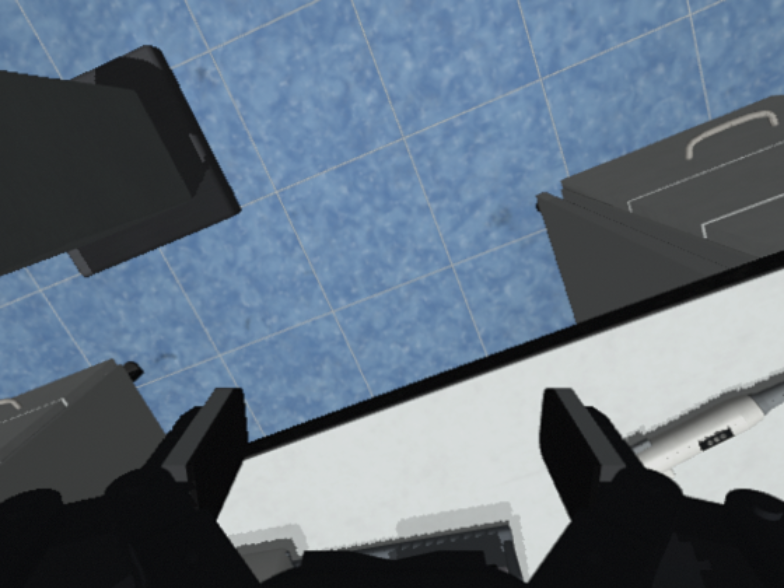

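The call was refused as a bad value, so nothing moved and the picture only shows the start pose (floor, bench edge, open fingers). I'll retry with every key given.

send_rows --series '[{"tx": 0,"ty": 0,"tz": -0.28,"rx": 0,"ry": 0,"rz": 0.98},{"tx": 0,"ty": 0,"tz": -0.28,"rx": 0,"ry": 0,"rz": 0.98},{"tx": 0,"ty": 0,"tz": -0.28,"rx": 0,"ry": 0,"rz": 0.98},{"tx": 0,"ty": 0,"tz": -0.28,"rx": 0,"ry": 0,"rz": 0.98},{"tx": 0,"ty": 0,"tz": -0.28,"rx": 0,"ry": 0,"rz": 0.98},{"tx": 0,"ty": 0,"tz": -0.28,"rx": 0,"ry": 0,"rz": 0.98},{"tx": 0,"ty": 0,"tz": -0.28,"rx": 0,"ry": 0,"rz": 0.98},{"tx": 0,"ty": 0,"tz": -0.28,"rx": 0,"ry": 0,"rz": 0.98}]' --claw 0 --force 40

```text
clock: 1.15
tcp_pos: [0.2068, 0.5094, 0.251]
orientation: [-3.141, 0.001, 1.382]
force: [0.1, -0.2, 0.0]
grip_width: 0.0423
```

send_rows --series '[{"tx": -0.7,"ty": 1,"tz": 0,"rx": 0,"ry": 0,"rz": 0},{"tx": -0.7,"ty": 1,"tz": 0,"rx": 0,"ry": 0,"rz": 0},{"tx": -0.7,"ty": 1,"tz": 0,"rx": 0,"ry": 0,"rz": 0},{"tx": -0.7,"ty": 1,"tz": 0,"rx": 0,"ry": 0,"rz": 0},{"tx": -0.7,"ty": 1,"tz": 0,"rx": 0,"ry": 0,"rz": 0},{"tx": -0.7,"ty": 1,"tz": 0,"rx": 0,"ry": 0,"rz": 0},{"tx": -0.7,"ty": 1,"tz": 0,"rx": 0,"ry": 0,"rz": 0},{"tx": -0.7,"ty": 1,"tz": 0,"rx": 0,"ry": 0,"rz": 0},{"tx": -0.7,"ty": 1,"tz": 0,"rx": 0,"ry": 0,"rz": 0},{"tx": -0.7,"ty": 1,"tz": 0,"rx": 0,"ry": 0,"rz": 0},{"tx": -0.7,"ty": 1,"tz": 0,"rx": 0,"ry": 0,"rz": 0},{"tx": 0,"ty": 0,"tz": 0,"rx": 0,"ry": 0,"rz": 0},{"tx": 0,"ty": 0,"tz": 0,"rx": 0,"ry": 0,"rz": 0}]'

```text
clock: 2.78
tcp_pos: [0.4418, 0.2703, 0.251]
orientation: [-3.141, 0.0, 1.387]
force: [-0.6, 0.7, 1.0]
grip_width: 0.0428
```

```bash
python3 - <<'E'
from h import *
s=r.sense(); print(s["tcp_pos"],s["orientation"],s["grip_width"])
p,d,X=wrist(); np.savez("w1.npz",p=p,d=d,X=X); cv2.imwrite("pics/w2.png",cv2.resize(p[...,::-1],(784,588)))
q=p.astype(int); red=(q[...,0]>110)&(q[...,1]<70)&(q[...,2]<80)&(X[...,2]>.12)
v,u=np.nonzero(red); print(u.mean(),v.mean(),X[red].mean(0)); 
x=X[red][:,:2].astype(np.float32)*1000; print(cv2.minAreaRect(x))
E
```

```text
[0.44177003 0.27034237 0.25095497] [-3.14074964e+00  4.69874399e-05  1.38736578e+00] 0.04279504142736325
408.9550561797753 201.6441947565543 [0.54679386 0.24063946 0.13239328]
((508.6866149902344, 293.9715270996094), (21.612764358520508, 152.02235412597656), 35.59140396118164)
```

View pics/w2.png

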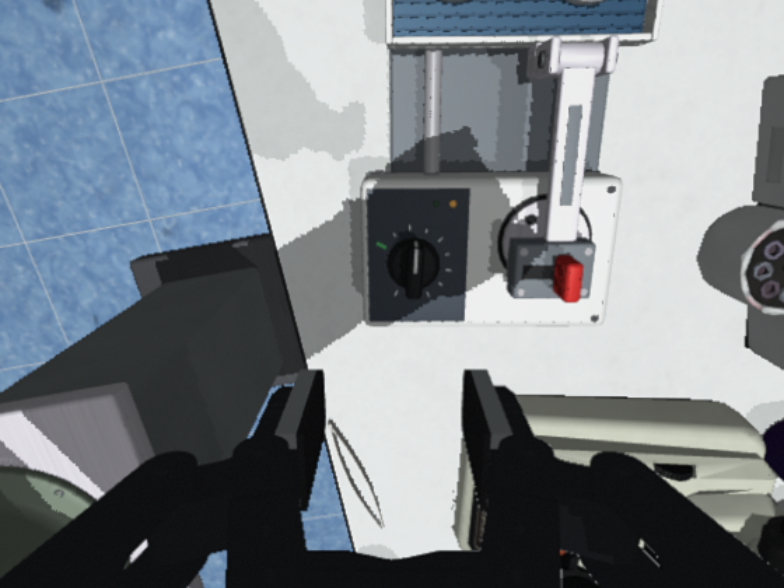

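The wrist view shows the knob at (413,265) with its pointer straight up (along tool x), the green mark at (381,246), and the red latch at (568,278). Now the bar and grip geometry.

```bash
python3 - <<'E'
from h import *
f=np.load("w1.npz"); q=f["p"].astype(int); X=f["X"]; z=X[...,2]
v,u=np.mgrid[:420,:560]; box=(abs(u-295)<28)&(abs(v-189)<35)
def show(n,m):
    R=cv2.minAreaRect(X[m][:,:2].astype(np.float32)*1000); print(n,m.sum(),np.round(X[m].mean(0)*1000,1),np.round((z[m].min(),z[m].max()),4),R)
show("bar",box&(z>.087)&(z<.1)); show("skirt+",box&(z>.068)&(z<.1))
w=box&(z>.085)&(q.min(2)>110); print("white",w.sum(),X[w].mean(0))
b2=(abs(u-406)<16)&(abs(v-200)<22); red=b2&(q[...,0]>100)&(q[...,1]<80)
show("redtop",red&(z>.1285)); show("red",red)
cp=(abs(u-395)<45)&(abs(v-190)<35)&(abs(z-.1035)<.003)&(q[...,0]<110); show("coupler",cp)
h=(u>250)&(u<450)&(v>115)&(v<240)&(abs(z-.062)<.003); show("housing",h)
l=(u>385)&(u<430)&(v>70)&(v<165)&(z>.09)&(z<.106); show("link",l)
E
```

```text
bar 443 [452.5 254.2  92.8] [0.0872 0.095 ] ((452.5860595703125, 253.59715270996094), (36.90007400512695, 11.613147735595703), 79.44562530517578)
skirt+ 1133 [452.2 255.   80.2] [0.068 0.095] ((452.41119384765625, 253.7985076904297), (37.199363708496094, 37.2652702331543), 81.58880615234375)
white 28 [0.45430683 0.26127757 0.09372077]
redtop 318 [546.7 241.  132.2] [0.1285 0.43  ] ((508.9844055175781, 293.593505859375), (21.657020568847656, 152.9837646484375), 35.59140396118164)
red 325 [546.6 240.9 132.1] [0.1217 0.43  ] ((508.97998046875, 293.5487060546875), (22.237272262573242, 152.95985412597656), 35.35187530517578)
coupler 845 [533.  249.2 103.6] [0.1005 0.1064] ((542.8883056640625, 241.6112060546875), (36.800132751464844, 51.45296859741211), 79.5708236694336)
housing 12994 [498.2 251.4  62.4] [0.059 0.065] ((508.08148193359375, 247.29779052734375), (113.18519592285156, 187.31674194335938), 79.70408630371094)
link 2306 [558.5 307.2 101. ] [0.0924 0.104 ] ((559.295166015625, 305.17950439453125), (80.86041259765625, 20.76849365234375), 79.57237243652344)
```

Knob bar: centre (452.5, 253.7), top at 0.093, angle 79.5°, so it needs about 60° anticlockwise. Socket/grip: (546.8, 241). All heights agree with the text. Descending on the knob.

send_rows --series '[{"tx": -0.57,"ty": 0.54,"tz": 0.5,"rx": 0,"ry": 0,"rz": 0},{"tx": 0,"ty": 0,"tz": 1,"rx": 0,"ry": 0,"rz": 0},{"tx": 0,"ty": 0,"tz": 1,"rx": 0,"ry": 0,"rz": 0},{"tx": 0,"ty": 0,"tz": 1,"rx": 0,"ry": 0,"rz": 0},{"tx": 0,"ty": 0,"tz": 1,"rx": 0,"ry": 0,"rz": 0},{"tx": 0,"ty": 0,"tz": 1,"rx": 0,"ry": 0,"rz": 0},{"tx": 0,"ty": 0,"tz": 0.8,"rx": 0,"ry": 0,"rz": 0},{"tx": 0,"ty": 0,"tz": 0.5,"rx": 0,"ry": 0,"rz": 0},{"tx": 0,"ty": 0,"tz": 0.2,"rx": 0,"ry": 0,"rz": 0},{"tx": 0,"ty": 0,"tz": 0,"rx": 0,"ry": 0,"rz": 0},{"tx": 0,"ty": 0,"tz": 0,"rx": 0,"ry": 0,"rz": 0}]'

```text
clock: 4.2
tcp_pos: [0.4535, 0.254, 0.0769]
orientation: [3.14, -0.001, 1.388]
force: [0.6, -0.4, -0.2]
grip_width: 0.0429
```

send_rows --series '[{"tx": 0,"ty": 0,"tz": 0,"rx": 0,"ry": 0,"rz": 0},{"tx": 0,"ty": 0,"tz": 0,"rx": 0,"ry": 0,"rz": 0},{"tx": 0,"ty": 0,"tz": 0,"rx": 0,"ry": 0,"rz": 0},{"tx": 0,"ty": 0,"tz": 0,"rx": 0,"ry": 0,"rz": 0},{"tx": 0,"ty": 0,"tz": 0,"rx": 0,"ry": 0,"rz": 0}]' --claw 1 --force 40

```text
clock: 4.82
tcp_pos: [0.4529, 0.2537, 0.0762]
orientation: [-3.142, -0.0, 1.387]
force: [-0.6, 0.6, 0.1]
grip_width: -0.0001
```

The fingers read shut (0 mm), which doesn't fit an 11.5 mm bar. Looking.

```bash
python3 - <<'E'
from h import *
s=r.sense(); print(s["tcp_pos"],s["orientation"],s["grip_width"],s["force"],s["ft_torque"])
p,d,X=wrist(); a,_=snapshot("side")
a=cv2.resize(a[190:290,290:430],(600,430)); p=cv2.resize(p,None,fx=.36,fy=.36)
im=np.zeros((585,600,3),np.uint8); im[:430]=a; im[434:434+p.shape[0],:p.shape[1]]=p
cv2.imwrite("pics/w3.png",im[...,::-1])
E
```

```text
[0.45291885 0.25370765 0.07619534] [-3.14155890e+00 -3.26595657e-06  1.38743172e+00] -5.3331857218513134e-05 [-0.61741546  0.56945129  0.11178459] [-0.00665423 -0.0242454   0.00083706]
```

View pics/w3.png

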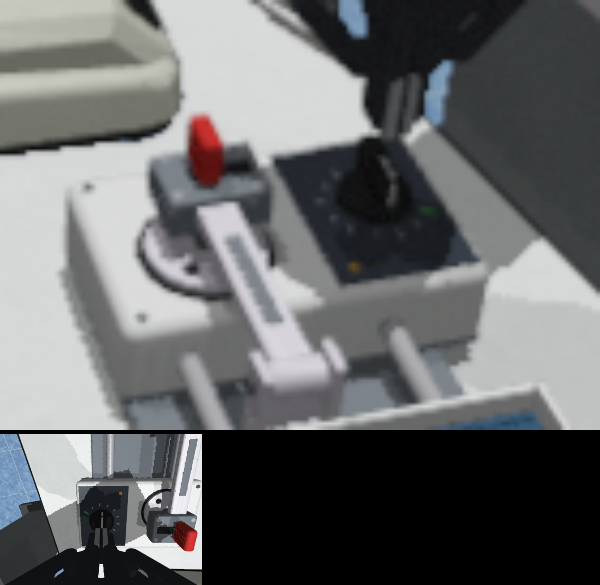

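The fingers look shut just behind the bar (toward -y) instead of around it. I'll measure the fingertips in the side, top and wrist clouds.

```bash
python3 - <<'E'
from h import *
p,d,X=wrist(); np.savez("w4.npz",p=p,d=d,X=X)
a,da=snapshot("side"); S=cloud(da,calibration("side")); t,dt=snapshot("top"); T=cloud(dt,calibration("top"))
np.savez("s4.npz",a=a,S=S,t=t,T=T)
tcp=np.array([.453,.254])
for n,Y in(("wrist",X),("side",S),("top",T)):
    for lo,hi in((.066,.074),(.074,.08),(.08,.087),(.087,.092),(.092,.096),(.096,.105),(.105,.12),(.12,.14)):
        m=(np.hypot(*(Y[...,:2]-tcp).transpose(2,0,1))<.06)&(Y[...,2]>lo)&(Y[...,2]<hi)
        if m.sum()>3:
            e=(Y[m][:,:2]-tcp)@np.array([[.182,.983],[.983,-.182]])  # tool x,y
            print(n,lo,m.sum(),"toolx",np.percentile(e[:,0]*1000,[2,50,98]).round(0),"tooly",np.percentile(e[:,1]*1000,[2,50,98]).round(0))
E
```

```text
wrist 0.066 2130 toolx [-15.   3.  17.] tooly [-18.  -4.  17.]
wrist 0.074 70 toolx [14. 17. 18.] tooly [-5.  0.  6.]
wrist 0.08 105 toolx [15. 17. 18.] tooly [-5.  0.  6.]
wrist 0.087 202 toolx [ 0. 16. 18.] tooly [-6.  0.  6.]
wrist 0.092 641 toolx [ 1.  9. 17.] tooly [-5.  0.  5.]
wrist 0.105 150 toolx [ 7. 12. 12.] tooly [-10.  -1.   8.]
wrist 0.12 1745 toolx [ 7. 11. 12.] tooly [-14.  -1.  12.]
side 0.066 109 toolx [-17.   5.  17.] tooly [-15.   9.  20.]
side 0.074 22 toolx [-14.   7.  18.] tooly [-2.  6.  8.]
side 0.08 27 toolx [-16.   9.  19.] tooly [1. 7. 8.]
side 0.087 40 toolx [-17.   3.  18.] tooly [-4.  6.  7.]
side 0.092 36 toolx [-17.  -2.  16.] tooly [-2.  2.  6.]
side 0.105 18 toolx [ 0. 10. 12.] tooly [-5.  4. 11.]
side 0.12 110 toolx [-6.  7. 12.] tooly [-12.   5.  15.]
top 0.066 88 toolx [-50. -22.  -4.] tooly [-27.  12.  45.]
top 0.074 5 toolx [-22. -17. -11.] tooly [-4.  5. 16.]
top 0.087 4 toolx [-22. -22. -19.] tooly [-1.  2.  5.]
top 0.092 4 toolx [-21. -20. -20.] tooly [-4. -1.  3.]
```

```bash
python3 - <<'E'
from h import *
X=np.load("w4.npz")["X"]; S=np.load("s4.npz")["S"]; tcp=np.array([.453,.254])
for n,Y in(("wrist",X),("side",S)):
    e=(Y[...,:2]-tcp)@np.array([[.182,.983],[.983,-.182]])
    m=(abs(e[...,0])<.014)&(abs(e[...,1])<.02)&(Y[...,2]>.09)&(Y[...,2]<.16)
    print(n,np.histogram(Y[m][:,2],bins=np.arange(.09,.162,.004)))
    m&=Y[...,2]>.098; i=np.argsort(Y[m][:,2])[:8]; print(np.c_[e[m],Y[m][:,2]][i].round(4).tolist()); v,u=np.nonzero(m); print(np.c_[u,v][i].tolist())
w=np.load("w4.npz")["p"]; a=np.load("s4.npz")["a"]
im=np.zeros((590,800,3),np.uint8)
im[:,:400]=cv2.resize(w[150:320,222:337],(400,590)); im[:400,400:]=cv2.resize(a[200:260,350:410],(400,400),interpolation=2)
cv2.imwrite("pics/w5.png",im[...,::-1])
E
```

```text
wrist (array([485, 111,   0,   0,   0,   0,  55, 215, 328, 360, 353, 379, 436,
       372, 494, 558, 616]), array([0.09 , 0.094, 0.098, 0.102, 0.106, 0.11 , 0.114, 0.118, 0.122,
       0.126, 0.13 , 0.134, 0.138, 0.142, 0.146, 0.15 , 0.154, 0.158]))
[[0.011, 0.0009, 0.1151], [0.0111, 0.0047, 0.1153], [0.0111, -0.0077, 0.1154], [0.0112, 0.0021, 0.1155], [0.0112, -0.0, 0.1156], [0.0113, 0.0004, 0.1157], [0.0113, -0.0017, 0.1158], [0.0113, -0.0051, 0.1158]]
[[285, 261], [294, 261], [265, 261], [288, 261], [283, 261], [284, 261], [279, 261], [271, 261]]
side (array([40,  4,  0,  0,  0,  1,  9, 19, 22, 21, 21, 27, 22, 18, 17, 14, 29]), array([0.09 , 0.094, 0.098, 0.102, 0.106, 0.11 , 0.114, 0.118, 0.122,
       0.126, 0.13 , 0.134, 0.138, 0.142, 0.146, 0.15 , 0.154, 0.158]))
[[0.0095, -0.002, 0.1139], [0.0041, 0.0071, 0.114], [0.0105, 0.0032, 0.1157], [0.0111, 0.0012, 0.1157], [0.0103, 0.0054, 0.1159], [0.0097, -0.0061, 0.116], [0.0104, 0.0077, 0.1164], [0.01, -0.0036, 0.1167]]
[[383, 221], [378, 220], [381, 221], [382, 221], [380, 221], [385, 220], [379, 221], [384, 220]]
```

View pics/w5.png

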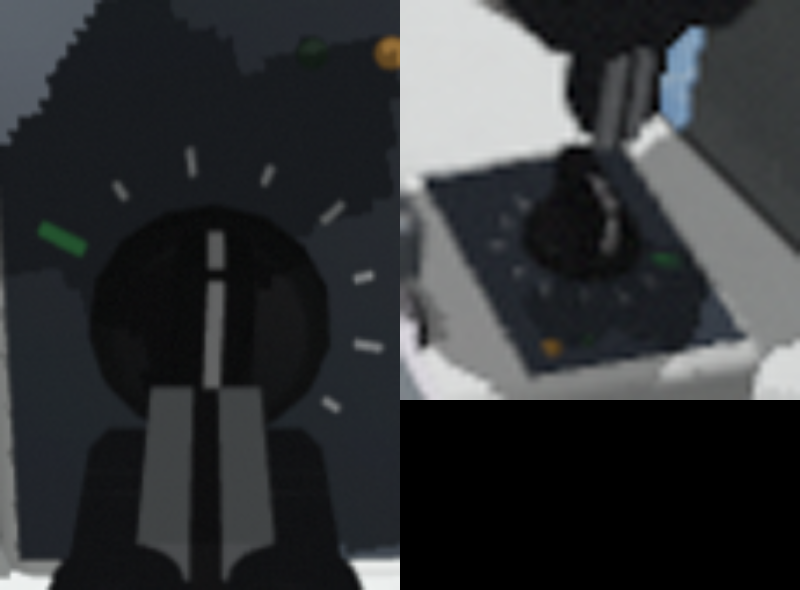

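Both the wrist and side depth clouds put the shut tips at z ≈ 0.114. The reported TCP is 0.076, so the real tips sit about 38 mm behind it along tool z; sideways they agree. The fingers closed above the bar (top 0.093) and touched nothing, so I'll go by the measured tips. Reopening, then lowering in steps.

send_rows --series '[{"tx": 0,"ty": 0,"tz": 0,"rx": 0,"ry": 0,"rz": 0},{"tx": 0,"ty": 0,"tz": 0,"rx": 0,"ry": 0,"rz": 0},{"tx": 0,"ty": 0,"tz": 0,"rx": 0,"ry": 0,"rz": 0},{"tx": 0,"ty": 0,"tz": 0,"rx": 0,"ry": 0,"rz": 0},{"tx": 0,"ty": 0,"tz": 0.3,"rx": 0,"ry": 0,"rz": 0},{"tx": 0,"ty": 0,"tz": 0.3,"rx": 0,"ry": 0,"rz": 0},{"tx": 0,"ty": 0,"tz": 0.3,"rx": 0,"ry": 0,"rz": 0},{"tx": 0,"ty": 0,"tz": 0.3,"rx": 0,"ry": 0,"rz": 0},{"tx": 0,"ty": 0,"tz": 0,"rx": 0,"ry": 0,"rz": 0}]' --claw 0.2

```text
clock: 6.2
tcp_pos: [0.4523, 0.2535, 0.0453]
orientation: [-3.14, 0.001, 1.387]
force: [-0.4, 0.1, -0.9]
grip_width: 0.0341
```

```bash
cat >> h.py <<'E'
def tips():
    "lowest finger points per finger, tool-x/y mm relative to TCP and world z, from wrist and side depth"
    p,d,X=wrist(); a,da=snapshot("side"); S=cloud(da,calibration("side"))
    s=r.sense(); y=s["orientation"][2]; B=np.array([[np.cos(y),np.sin(y)],[np.sin(y),-np.cos(y)]])
    for n,Y in(("wrist",X),("side",S)):
        e=(Y[...,:2]-s["tcp_pos"][:2])@B.T; z=Y[...,2]
        for k,sg in(("+y",1),("-y",-1)):
            m=(abs(e[...,0])<.014)&(e[...,1]*sg>.009)&(e[...,1]*sg<.045)&(z>.075)&(z<.2)
            if m.sum()>5:
                i=np.argsort(z[m])[:6]; print(n,k,np.c_[e[m]*1000,z[m]*1000][i].mean(0).round(1))
    print(s["tcp_pos"],s["grip_width"],s["force"].round(1)); return p,X
E
python3 -c "
from h import *
p,X=tips()"
```

```text
wrist +y [-0.9 15.5 83.1]
wrist -y [  1.7 -18.7  82.9]
side +y [ 9.2 21.7 86.1]
side -y [  0.8 -18.5  83.2]
[0.45290249 0.25368684 0.04609789] 0.03427795892900397 [ 0.4 -0.5  0.6]
```

The tips are at 0.083 and straddle the bar with no contact. Lowering 6 mm and gripping.

send_rows --series '[{"tx": 0,"ty": 0,"tz": 0.12,"rx": 0,"ry": 0,"rz": 0},{"tx": 0,"ty": 0,"tz": 0.12,"rx": 0,"ry": 0,"rz": 0},{"tx": 0,"ty": 0,"tz": 0,"rx": 0,"ry": 0,"rz": 0},{"tx": 0,"ty": 0,"tz": 0,"rx": 0,"ry": 0,"rz": 0}]'

```text
clock: 6.8
tcp_pos: [0.453, 0.2537, 0.0402]
orientation: [3.142, -0.0, 1.387]
force: [-0.2, 0.5, -0.0]
grip_width: 0.0341
```

send_rows --series '[{"tx": 0,"ty": 0,"tz": 0,"rx": 0,"ry": 0,"rz": 0},{"tx": 0,"ty": 0,"tz": 0,"rx": 0,"ry": 0,"rz": 0},{"tx": 0,"ty": 0,"tz": 0,"rx": 0,"ry": 0,"rz": 0},{"tx": 0,"ty": 0,"tz": 0,"rx": 0,"ry": 0,"rz": 0}]' --claw 1 --force 40

```text
clock: 7.3
tcp_pos: [0.4536, 0.2538, 0.0405]
orientation: [3.14, -0.0, 1.387]
force: [2.6, 0.6, 1.4]
grip_width: 0.0104
```

It's gripped (10.4 mm). Turning about 62° anticlockwise.

send_rows --series '[{"tx": 0,"ty": 0,"tz": 0,"rx": 0,"ry": 0,"rz": -0.6},{"tx": 0,"ty": 0,"tz": 0,"rx": 0,"ry": 0,"rz": -0.6},{"tx": 0,"ty": 0,"tz": 0,"rx": 0,"ry": 0,"rz": -0.6},{"tx": 0,"ty": 0,"tz": 0,"rx": 0,"ry": 0,"rz": -0.6},{"tx": 0,"ty": 0,"tz": 0,"rx": 0,"ry": 0,"rz": -0.6},{"tx": 0,"ty": 0,"tz": 0,"rx": 0,"ry": 0,"rz": -0.6},{"tx": 0,"ty": 0,"tz": 0,"rx": 0,"ry": 0,"rz": -0.6},{"tx": 0,"ty": 0,"tz": 0,"rx": 0,"ry": 0,"rz": -0.6},{"tx": 0,"ty": 0,"tz": 0,"rx": 0,"ry": 0,"rz": -0.6},{"tx": 0,"ty": 0,"tz": 0,"rx": 0,"ry": 0,"rz": -0.6},{"tx": 0,"ty": 0,"tz": 0,"rx": 0,"ry": 0,"rz": -0.2},{"tx": 0,"ty": 0,"tz": 0,"rx": 0,"ry": 0,"rz": 0},{"tx": 0,"ty": 0,"tz": 0,"rx": 0,"ry": 0,"rz": 0}]'

```text
clock: 8.93
tcp_pos: [0.4513, 0.2529, 0.0405]
orientation: [-3.139, -0.001, 2.468]
force: [-3.7, -1.2, 7.9]
grip_width: 0.0102
```

```bash
python3 -c "
from h import *
s=r.sense(); print(s['ft_torque'],s['force'],s['grip_width'],np.degrees(s['orientation']))"
```

```text
[-0.49688231  0.70936923 -0.65907681] [-3.74299554 -1.24117447  7.9008038 ] 0.010233246320398137 [-1.79852940e+02 -6.96102319e-02  1.41385071e+02]
```

The turn is at the stop (yaw 141.4°, torque 0.66 N m). Releasing, rising and moving above the latch at yaw 79.7°.

send_rows --series '[{"tx": 0,"ty": 0,"tz": 0,"rx": 0,"ry": 0,"rz": 0},{"tx": 0,"ty": 0,"tz": 0,"rx": 0,"ry": 0,"rz": 0},{"tx": 0,"ty": 0,"tz": 0,"rx": 0,"ry": 0,"rz": 0},{"tx": 0,"ty": 0,"tz": -0.5,"rx": 0,"ry": 0,"rz": 0},{"tx": 0,"ty": 0,"tz": -1,"rx": 0,"ry": 0,"rz": 0},{"tx": 0,"ty": 0,"tz": -1,"rx": 0,"ry": 0,"rz": 0},{"tx": 0,"ty": 0,"tz": -1,"rx": 0,"ry": 0,"rz": 0},{"tx": 0,"ty": 0,"tz": -1,"rx": 0,"ry": 0,"rz": 0},{"tx": 0,"ty": 0,"tz": 0,"rx": 0,"ry": 0,"rz": 0.9},{"tx": 0,"ty": 0,"tz": 0,"rx": 0,"ry": 0,"rz": 0.9},{"tx": 0,"ty": 0,"tz": 0,"rx": 0,"ry": 0,"rz": 0.9},{"tx": 0,"ty": 0,"tz": 0,"rx": 0,"ry": 0,"rz": 0.9},{"tx": 0,"ty": 0,"tz": 0,"rx": 0,"ry": 0,"rz": 0.9},{"tx": 0,"ty": 0,"tz": 0,"rx": 0,"ry": 0,"rz": 0.9},{"tx": 0,"ty": 0,"tz": 0,"rx": 0,"ry": 0,"rz": 0.78},{"tx": 0,"ty": 0,"tz": 0,"rx": 0,"ry": 0,"rz": 0},{"tx": 0,"ty": 0,"tz": 0,"rx": 0,"ry": 0,"rz": 0}]' --claw 0.2

```text
clock: 11.05
tcp_pos: [0.453, 0.2538, 0.1531]
orientation: [3.141, -0.0, 1.393]
force: [0.1, 0.2, 0.9]
grip_width: 0.0344
```

```bash
python3 - <<'E'
from h import *
s=r.sense(); print(s["tcp_pos"],np.degrees(s["orientation"]),s["grip_width"])
p,d,X=wrist(); np.savez("w6.npz",p=p,d=d,X=X); cv2.imwrite("pics/w6.png",p[...,::-1])
q=p.astype(int); z=X[...,2]
w=(np.hypot(X[...,0]-.4525,X[...,1]-.2537)<.03)&(z>.085)&(z<.1)
if w.sum()>20: print("bar",cv2.minAreaRect(X[w][:,:2].astype(np.float32)*1000))
red=(q[...,0]>100)&(q[...,1]<80)&(z>.1285)&(z<.137)&(np.hypot(X[...,0]-.547,X[...,1]-.241)<.03)
print(red.sum(),X[red].mean(0),cv2.minAreaRect(X[red][:,:2].astype(np.float32)*1000))
E
```

```text
[0.45304397 0.25377292 0.15311983] [ 1.79977385e+02 -1.64113531e-02  7.98059079e+01] 0.03440436177273994
bar ((451.9000244140625, 252.83749389648438), (12.566802978515625, 37.95822525024414), 50.047916412353516)
662 [0.54683744 0.24064009 0.13140513] ((546.9810791015625, 240.31744384765625), (24.150413513183594, 10.726785659790039), 79.5917739868164)
```

View pics/w6.png

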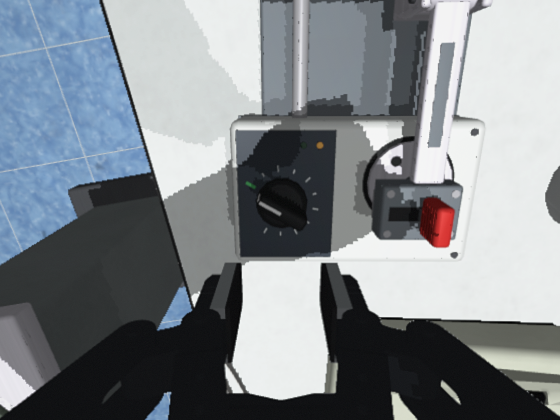

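The pointer (265,207) now lines up with the green mark (250,185), and the bar is at 140°, which is off. The red grip is confirmed at (546.9, 240.5). Moving over it and down.

send_rows --series '[{"tx": 0.14,"ty": 0.95,"tz": 0,"rx": 0,"ry": 0,"rz": 0},{"tx": 0,"ty": 0.95,"tz": 0,"rx": 0,"ry": 0,"rz": 0},{"tx": 0,"ty": 0.95,"tz": 0,"rx": 0,"ry": 0,"rz": 0},{"tx": 0,"ty": 0.94,"tz": 0,"rx": 0,"ry": 0,"rz": 0},{"tx": 0,"ty": 0,"tz": 0,"rx": 0,"ry": 0,"rz": 0},{"tx": 0,"ty": 0,"tz": 0.6,"rx": 0,"ry": 0,"rz": 0},{"tx": 0,"ty": 0,"tz": 0.6,"rx": 0,"ry": 0,"rz": 0},{"tx": 0,"ty": 0,"tz": 0.6,"rx": 0,"ry": 0,"rz": 0},{"tx": 0,"ty": 0,"tz": 0.5,"rx": 0,"ry": 0,"rz": 0},{"tx": 0,"ty": 0,"tz": 0.5,"rx": 0,"ry": 0,"rz": 0},{"tx": 0,"ty": 0,"tz": 0.3,"rx": 0,"ry": 0,"rz": 0},{"tx": 0,"ty": 0,"tz": 0,"rx": 0,"ry": 0,"rz": 0},{"tx": 0,"ty": 0,"tz": 0,"rx": 0,"ry": 0,"rz": 0}]'

```text
clock: 12.72
tcp_pos: [0.5472, 0.2403, 0.0756]
orientation: [3.141, -0.0, 1.391]
force: [0.2, -0.1, 0.4]
grip_width: 0.0343
```

```bash
sed -i 's/(z>.075)&(z<.2)/(z>ZM)\&(z<.2)/; s/def tips()/def tips(ZM=.075)/' h.py; python3 - <<'E'
from h import *
p,X=tips(.1065); s=r.sense(); y=s["orientation"][2]
q=p.astype(int); z=X[...,2]
red=(q[...,0]>100)&(q[...,1]<80)&(z>.1285)&(z<.137)&(np.hypot(X[...,0]-.547,X[...,1]-.241)<.03)
D=X[red].mean(0)-s["tcp_pos"]; print(red.sum(),"red rel tool",D[0]*np.cos(y)+D[1]*np.sin(y),D[0]*np.sin(y)-D[1]*np.cos(y))
E
```

```text
wrist +y [ -0.9  15.9 113.2]
wrist -y [  1.7 -18.3 113.1]
side +y [  9.   22.8 116.3]
side -y [  1.8 -17.7 113.9]
[0.54728906 0.24034348 0.07576601] 0.034363189153902414 [0.1 0.3 0. ]
322 red rel tool -0.008576575609602871 0.0004695771316786076
```

send_rows --series '[{"tx": 0,"ty": 0,"tz": 0.1,"rx": 0,"ry": 0,"rz": 0},{"tx": 0,"ty": 0,"tz": 0.1,"rx": 0,"ry": 0,"rz": 0},{"tx": 0,"ty": 0,"tz": 0,"rx": 0,"ry": 0,"rz": 0},{"tx": 0,"ty": 0,"tz": 0,"rx": 0,"ry": 0,"rz": 0}]'

```text
clock: 13.32
tcp_pos: [0.5468, 0.2402, 0.0702]
orientation: [-3.142, 0.0, 1.391]
force: [-0.3, -0.1, 0.5]
grip_width: 0.034
```

send_rows --series '[{"tx": 0,"ty": 0,"tz": 0,"rx": 0,"ry": 0,"rz": 0},{"tx": 0,"ty": 0,"tz": 0,"rx": 0,"ry": 0,"rz": 0},{"tx": 0,"ty": 0,"tz": 0,"rx": 0,"ry": 0,"rz": 0},{"tx": 0,"ty": 0,"tz": 0,"rx": 0,"ry": 0,"rz": 0}]' --claw 1 --force 60

```text
clock: 13.82
tcp_pos: [0.5478, 0.2401, 0.0705]
orientation: [3.14, -0.0, 1.391]
force: [4.5, -0.7, 0.1]
grip_width: 0.0099
```

Gripped (9.9 mm). Drawing the latch 15.5 mm toward the knob side.

send_rows --series '[{"tx": 0,"ty": -0.12,"tz": 0,"rx": 0,"ry": 0,"rz": 0},{"tx": 0,"ty": -0.12,"tz": 0,"rx": 0,"ry": 0,"rz": 0},{"tx": 0,"ty": -0.12,"tz": 0,"rx": 0,"ry": 0,"rz": 0},{"tx": 0,"ty": -0.12,"tz": 0,"rx": 0,"ry": 0,"rz": 0},{"tx": 0,"ty": -0.12,"tz": 0,"rx": 0,"ry": 0,"rz": 0},{"tx": 0,"ty": 0,"tz": 0,"rx": 0,"ry": 0,"rz": 0},{"tx": 0,"ty": 0,"tz": 0,"rx": 0,"ry": 0,"rz": 0}]'

```text
clock: 14.7
tcp_pos: [0.5342, 0.2425, 0.0707]
orientation: [3.138, 0.0, 1.39]
force: [6.9, -1.7, -3.0]
grip_width: 0.0097
```

```bash
python3 - <<'E'
from h import *
s=r.sense(); print(s["tcp_pos"],s["orientation"],s["force"],s["ft_torque"])
# arc: rotate tool about hinge point, axis = -shaker x, n rows of th
Rm=Ro.from_euler("xyz",[np.pi,0,np.radians(79.6)]); sy=np.radians(-10.35)
sx=np.array([np.cos(sy),np.sin(sy),0]); ysh=np.array([-sx[1],sx[0],0])
H=np.array([.5469,.2405,0])+.130*ysh; H[2]=.094; print("hinge",H)
P=s["tcp_pos"].copy(); th=np.radians(28.6)/10
for k in range(10):
    w=Ro.from_rotvec(-sx*th); N=H+w.apply(P-H)
    print(np.round(Rm.inv().apply(N-P)/.025,3),np.round(Rm.inv().apply(-sx*th)*18/np.pi,3)); P=N; Rm=w*Rm
print(P,Rm.as_euler("xyz"))
E
```

```text
[0.5341719  0.24251957 0.07071701] [3.13763329e+00 6.04756752e-05 1.39037965e+00] [ 6.85152881 -1.68333078 -2.95648854] [-0.44548201 -1.50702575  0.02990493]
hinge [0.5702559  0.36838472 0.094     ]
[-0.04   0.    -0.261] [-0.    -0.286 -0.   ]
[-0.04   0.    -0.261] [-0.    -0.286 -0.   ]
[-0.04   0.    -0.261] [-0.    -0.286 -0.   ]
[-0.04   0.    -0.261] [-0.    -0.286 -0.   ]
[-0.04   0.    -0.261] [-0.    -0.286 -0.   ]
[-0.04   0.    -0.261] [-0.    -0.286 -0.   ]
[-0.04   0.    -0.261] [-0.    -0.286 -0.   ]
[-0.04   0.    -0.261] [-0.    -0.286 -0.   ]
[-0.04   0.    -0.261] [-0.    -0.286 -0.   ]
[-0.04   0.    -0.261] [-0.    -0.286 -0.   ]
[0.53502591 0.24719567 0.1359315 ] [3.14111686 0.49916396 1.38916081]
```

The latch is about 13.5 mm out, with force near 7 N as the spring should give. I'll pull a little more, then start the arc and check after 3 rows.

send_rows --series '[{"tx": 0,"ty": -0.06,"tz": 0,"rx": 0,"ry": 0,"rz": 0},{"tx": 0,"ty": 0,"tz": 0,"rx": 0,"ry": 0,"rz": 0},{"tx": -0.04,"ty": 0,"tz": -0.26,"rx": 0,"ry": -0.286,"rz": 0},{"tx": -0.04,"ty": 0,"tz": -0.26,"rx": 0,"ry": -0.286,"rz": 0},{"tx": -0.04,"ty": 0,"tz": -0.26,"rx": 0,"ry": -0.286,"rz": 0},{"tx": 0,"ty": 0,"tz": 0,"rx": 0,"ry": 0,"rz": 0},{"tx": 0,"ty": 0,"tz": 0,"rx": 0,"ry": 0,"rz": 0}]'

```text
clock: 15.58
tcp_pos: [0.5325, 0.2407, 0.0902]
orientation: [3.137, 0.15, 1.39]
force: [8.7, -3.2, -2.3]
grip_width: 0.01
```

```bash
cat > chk.py <<'E'
import sys
from h import *
s=r.sense(); print(s["tcp_pos"],s["orientation"],s["force"].round(1),s["ft_torque"].round(2),s["grip_width"],s["joint_positions"].round(2))
a,d=snapshot("side"); S=cloud(d,calibration("side")); q=a.astype(int)
m=(q[...,0]>110)&(q[...,1]<80)&(q[...,2]<80)&(np.hypot(S[...,0]-.54,S[...,1]-.245)<.06)&(S[...,2]>.08)
print("red side",m.sum(),S[m].mean(0),S[m][:,2].min(),S[m][:,2].max())
p,_,X=wrist()
im=np.zeros((560,800,3),np.uint8); im[:,:500]=cv2.resize(a[150:290,280:405],(500,560),interpolation=2); im[:225,500:]=cv2.resize(p,(300,225))
cv2.imwrite(sys.argv[1],im[...,::-1])
E
python3 chk.py pics/c1.png
```

```text
[0.53253081 0.24074764 0.0902065 ] [3.13711558 0.15029778 1.3900005 ] [ 8.7 -3.2 -2.3] [-0.3  -1.7   0.28] 0.009994254427959032 [ 0.37  0.54 -0.14  0.96 -0.13  2.13]chk.py:6: RuntimeWarning: Mean of empty slice.
  print("red side",m.sum(),S[m].mean(0),S[m][:,2].min(),S[m][:,2].max())
  ret = um.true_divide(
Traceback (most recent call last):
  File "chk.py", line 6, in <module>
    print("red side",m.sum(),S[m].mean(0),S[m][:,2].min(),S[m][:,2].max())
                                          ~~~~~~~~~~~~~^^
ValueError: zero-size array to reduction operation minimum which has no identity
```

```bash
sed -i '/^m=/d;/red side/d' chk.py; python3 chk.py pics/c1.png >/dev/null
```

```text
(no output)
```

View pics/c1.png

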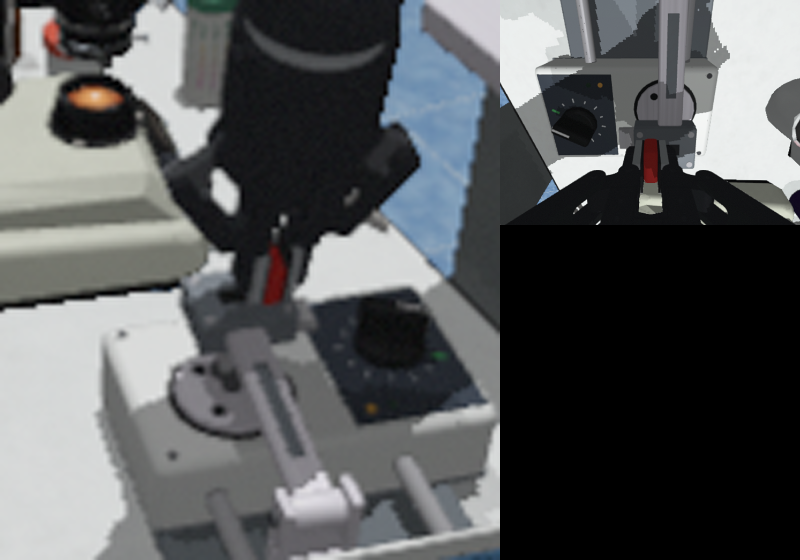

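The link is rising: the ball stud is exposed, the red grip is held between the pads, and the forces are low. Finishing the arc to about 0.55 rad.

send_rows --series '[{"tx": -0.04,"ty": 0,"tz": -0.26,"rx": 0,"ry": -0.286,"rz": 0},{"tx": -0.04,"ty": 0,"tz": -0.26,"rx": 0,"ry": -0.286,"rz": 0},{"tx": -0.04,"ty": 0,"tz": -0.26,"rx": 0,"ry": -0.286,"rz": 0},{"tx": -0.04,"ty": 0,"tz": -0.26,"rx": 0,"ry": -0.286,"rz": 0},{"tx": -0.04,"ty": 0,"tz": -0.26,"rx": 0,"ry": -0.286,"rz": 0},{"tx": -0.04,"ty": 0,"tz": -0.26,"rx": 0,"ry": -0.286,"rz": 0},{"tx": -0.04,"ty": 0,"tz": -0.26,"rx": 0,"ry": -0.286,"rz": 0},{"tx": -0.04,"ty": 0,"tz": -0.26,"rx": 0,"ry": -0.286,"rz": 0},{"tx": 0,"ty": 0,"tz": 0,"rx": 0,"ry": 0,"rz": 0},{"tx": 0,"ty": 0,"tz": 0,"rx": 0,"ry": 0,"rz": 0},{"tx": 0,"ty": 0,"tz": 0,"rx": 0,"ry": 0,"rz": 0}]'

```text
clock: 17.1
tcp_pos: [0.534, 0.2494, 0.1413]
orientation: [3.136, 0.55, 1.389]
force: [9.7, -1.4, -2.2]
grip_width: 0.0101
```

```bash
cat >> chk.py <<'E'
S=cloud(d,calibration("side"))
sx=np.array([np.cos(-.1806),np.sin(-.1806)]); sy=np.array([-sx[1],sx[0]])
L=(S[...,:2]-[.5703,.3684]); xx=L@sx; yy=L@sy; z=S[...,2]
m=(abs(xx)<.006)&(yy<-.03)&(yy>-.085)&(z>.09); k=np.polyfit(yy[m],z[m],1); print("link pts",m.sum(),"angle",np.arctan(-k[0]))
t,_=snapshot("top"); im[230:460,505:795]=cv2.resize(t[180:300,115:266],(290,230),interpolation=2); cv2.imwrite(sys.argv[1],im[...,::-1])
for n,b in(("top0.npz",0),):
    o=np.load(n)["p"].astype(int); D=abs(o-t.astype(int)).sum(2)[180:300,115:175]; print("dish area diff",D.mean(),(D>90).sum())
E
python3 chk.py pics/c2.png
```

```text
[0.53401018 0.24936347 0.14126246] [3.13649975 0.54956601 1.38876612] [ 9.7 -1.4 -2.2] [ 0.38 -1.83  1.13] 0.010112538179450774 [ 0.54  0.78  0.29  1.46 -0.41  2.37]
link pts 334 angle 0.13881530235704292
dish area diff 93.94902777777777 2635
```

View pics/c2.png

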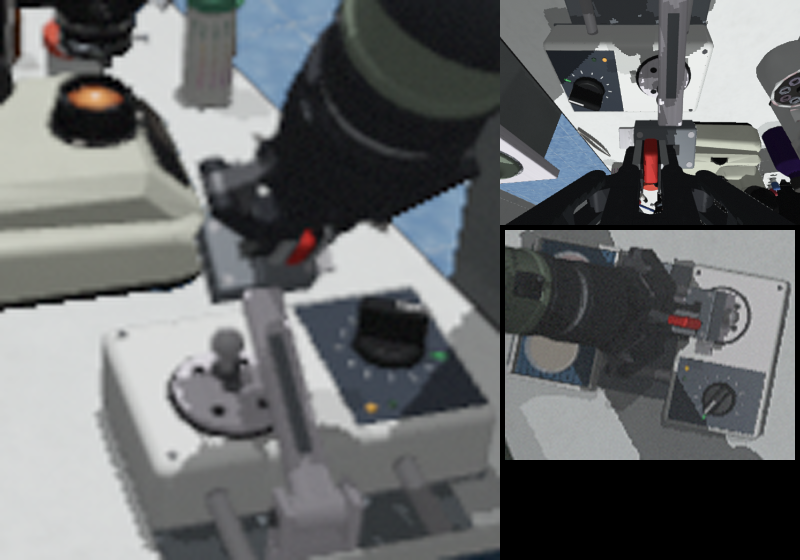

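The link is clearly up, the ball is bare, the knob points at green and the dishes are in place. The line fit (0.139 rad) picked up other surfaces, so I'll redo it robustly before handing in.

```bash
python3 - <<'E'
from h import *
sx=np.array([np.cos(-.1806),np.sin(-.1806)]); sy=np.array([-sx[1],sx[0]])
a,d=snapshot("side"); S=cloud(d,calibration("side")); p,dd,X=wrist()
for n,Y in(("side",S),("wrist",X)):
    L=Y[...,:2]-[.5703,.3684]; xx=L@sx; yy=L@sy; z=Y[...,2]
    m=(abs(xx)<.008)&(yy<-.03)&(yy>-.09)&(z>.1)&(z<.16)
    ang=np.arctan2(z[m]-.094,-yy[m])-np.arcsin(.005/np.hypot(z[m]-.094,yy[m]))
    h,b=np.histogram(ang,bins=np.arange(0,1,.04)); print(n,m.sum(),h.tolist())
    q=(a if n=="side" else p).astype(int)
    red=(q[...,0]>110)&(q[...,1]<70)&(q[...,2]<80)&(np.hypot(Y[...,0]-.54,Y[...,1]-.25)<.08)&(z>.1)&(z<.3)
    if red.sum()>3: print("red z",np.percentile(z[red],[5,50,95]).round(3),"shaker x of red rel. ball",np.median(((Y[red][:,:2]-[.5469,.2405])@sx)).round(4))
E
```

```text
side 265 [0, 0, 0, 0, 0, 0, 0, 0, 0, 0, 0, 1, 8, 120, 125, 11, 0, 0, 0, 0, 0, 0, 0, 0]
red z [0.184 0.188 0.19 ] shaker x of red rel. ball -0.0153
wrist 6734 [0, 0, 0, 0, 0, 0, 0, 0, 0, 0, 0, 0, 0, 220, 5843, 667, 4, 0, 0, 0, 0, 0, 0, 0]
red z [0.188 0.194 0.2  ] shaker x of red rel. ball -0.015
```

Both views give a link angle of about 0.56–0.58 rad, which puts the coupler about 68 mm above the ball, with the latch drawn 15 mm. Handing in.

```bash
python3 -c "
from cell import order,r
print(order.hand_in()); s=r.sense(); print(s['clock'],s['grip_width'],s['force'])"
```

```text
the job is handed in; nothing more can be done
None
the job is handed in; nothing more can be done
```

The job is done and handed in at about 17.5 s. The knob is off, the latch is drawn, and the arm is still gripping the red grip and holding the link up.

- **Knob:** I turned it anticlockwise to its end stop. The bar then measured 140.0° against an expected 139.7°, and the pointer is at the green mark.
- **Latch and link:** The latch is drawn about 15 mm. Side and wrist depth both put the link at about 0.56–0.58 rad, so the coupler is about 68 mm above the ball. The last force reading was about 10 N and the grip reading about 10 mm.
- **Dishes:** They look unmoved in the last top picture. The picture-difference check on them meant nothing because the arm hid part of the platform, and I did not measure anything else on the bench.

**What failed or disagreed:**
- **First move call:** It was refused because each row needs all six numbers.
- **First grasp on the knob:** It closed on air above the bar without touching anything. The real fingertips are about 37–38 mm short of the reported TCP along the tool, so I used the measured fingertips from then on.
- **First link-angle fit:** It gave 0.139 rad because it caught other surfaces; the values above come from redoing it.
- **Pictures:** I viewed 10, within the budget; one was of the start pose after the refused call.

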